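Tare the scale under the empty carton

TASK

Two bench scales stand side by side: one carries an empty carton, the other a carton packed with cherries. With the tips of the fingers, gently press the tare key (the one wide key at the right-hand end of the key row) well down on the scale that carries the empty carton, let it spring back up, and draw the hand back until it is at least a hand's breadth (10 cm) clear of the key. Touch no other key and neither pan nor carton; keep off the other scale, and leave the lid, the tape and the marker where they lie.

Things in the scene. Friction and masses are not known exactly. Their poses are not given: they have to be found in the camera images.
- scale_a: bench scale carrying the EMPTY carton: blue, fixed, 320 mm deep (x) by 240 wide (y). Origin on the table under its centre; +x from front to back (away from the robot), +y to the left seen from the robot. The front 105 mm is a console sloping up by 21.8 degrees, 38 mm high at its front edge (x = -160 mm) to 80 mm: display above, a row of four black keys below. Behind it is the pan.
- scale_b: the second scale, identical, carrying the PACKED carton; same frame and sizes as scale_a
- a_pan: flat steel pan of scale_a, 200 x 230 mm, top 82 mm above the table, centred 55 mm behind the scale's centre, its near edge 85 mm (horizontally) behind the middle of the tare key, the carton standing on it at least 80 mm behind. This entry's origin and axes are those of scale_a
- a_tare_top (a point): middle of the top face of scale_a's tare key, the one WIDE key (46 mm along y by 24 mm) at the right-hand end of the row, 66 mm right of the scale's middle. z points out of the sloping panel, 21.8 degrees from vertical; y along the key to the left; x up the slope. Top 7 mm proud of the panel, 56 mm above the table, 40 mm gap to the next key. Moves with the key
- a_tare (a joint): travel of that key along its own -z, m: 0 up, 0.005 fully down. Sprung: starts to move at about 1.2 N, then 1.1 N per mm, hard stop at 6.7 N (a push over 30 N is too hard); comes up by itself when let go; counts as pressed from 0.0025
- empty_carton: open white card carton, 160 x 220 x 50 mm, nothing in it, loose on the pan of scale_a; origin at the middle of its underside, long side along its y
- packed_carton: same carton filled with red cherries in rows, loose on the pan of scale_b; origin at the middle of its underside
- clear_lid: shallow clear plastic lid lying open side up on the table beside the scales, 166 x 226 x 22 mm; origin at the middle of its underside
- tape_roll: brown roll of packing tape lying flat on the table beside the scales, 100 mm across, 48 mm high; origin at the middle of its underside
- marker: white marker pen with black cap lying on the table between the robot and the scales, 134 mm long, 17 mm thick, along its y; origin under its middle
- a_power (a joint): travel of the power key of scale_a, not to be pressed (round 24 mm key at the left-hand end of the row, centred 92 mm along the scale's y); m, 0 up, 0.005 fully down, same spring and height as a_tare
- a_zero (a joint): travel of the zero key of scale_a, not to be pressed (24 x 22 mm key, second from the left, centred 50 mm along the scale's y); m, 0 up, 0.005 fully down, same spring and height as a_tare
- a_units (a joint): travel of the units key of scale_a, not to be pressed (24 x 22 mm key, third from the left, centred 8 mm along the scale's y); m, 0 up, 0.005 fully down, same spring and height as a_tare
- b_power (a joint): travel of the power key of scale_b, not to be pressed (round 24 mm key at the left-hand end of the row, centred 92 mm along the scale's y); m, 0 up, 0.005 fully down, same spring and height as a_tare
- b_zero (a joint): travel of the zero key of scale_b, not to be pressed (24 x 22 mm key, second from the left, centred 50 mm along the scale's y); m, 0 up, 0.005 fully down, same spring and height as a_tare
- b_units (a joint): travel of the units key of scale_b, not to be pressed (24 x 22 mm key, third from the left, centred 8 mm along the scale's y); m, 0 up, 0.005 fully down, same spring and height as a_tare
- b_tare (a joint): travel of the tare key of scale_b, not to be pressed (wide key at the right-hand end, centred -66 mm along the scale's y); m, 0 up, 0.005 fully down, same spring and height as a_tare
There are look-alikes about, which are no part of the job. There is more than one size of the marker; the job needs the smaller.

How it is judged:
By the outcome, as a careful person would: the job done as asked, in the order asked, and still so for the second after the job is handed in, with the robot touching nothing.
It also fails if it takes over 32 s, if anything falls off the work surface, if the arm or the gripper's body presses on something with over 40 N, if the wrist force passes 120 N, or if a joint passes its speed limit or range.

ROBOT

A 6-joint arm with a two-finger parallel gripper is mounted at the origin on the work surface. World frame = base frame: x ahead of the robot, y to its left, z up, the work surface at z = 0. Lengths are in m, angles in degrees, forces in N, time in s.
With the tool pointing down it reaches from about 0.4 to 0.825 m from the base axis. Payload 7 kg.
Tool frame: the origin (TCP) lies between the finger pads; the fingertips stand ctrl.tip_extent ahead of it and the grasp point (between the pads) lies 2 mm behind it (ctrl.tip_extent is the distance from the TCP to the fingertips, in m); z points along the fingers, y is the direction in which the jaws open and shut (so a half turn about z gives the same grasp; the last joint's range is limited). The gripper opens to 88 mm and grips with 3 to 60 N. Pads are 19 mm wide; open, the fingers measure 130 mm over their backs; the gripper's body (78 mm by 193 mm) begins 47 mm behind the grasp point.
Start: joints at [-60.098, 20.546, 0.682, 0, -70.136, -16.507], TCP at [0.156, -0.657, 0.244] pointing down, gripper open.
Joint ranges: [-176.03, 176.03], [-82.01, 121.73], [-58.28, 71.71], [-173.87, 95.51], [-174.79, -0.11], [-173.66, 173.66]. Speed limits (degrees/s): [136.94, 136.94, 172.46, 180, 180, 180].

INTERFACE

Orientations are given as [roll, pitch, yaw] about the fixed x, y, z axes, in that order (R = Rz(yaw) Ry(pitch) Rx(roll)).
In Python, from plant import ctrl gives the robot as it stands.
- The arm moves only by the shell command python3 -m handwheel 'ROWS' [OPENING]. ROWS is JSON, a list of rows, each a list of 6 numbers: the shift along the tool's x, y, z in m, then the turn, a rotation vector about the tool's x, y, z in rad. In form: [[dx, dy, dz, ax, ay, az], ...]. A call has 1 to 8 rows; each row is the pose to reach, as a shift and turn from the pose commanded when the call began, along the tool's axes at that moment; what a row does not reach only later rows make up. A row lasts 1/8 s, in which the tool goes at most 62.5 mm and 10.7 degrees, less where a joint would pass 70% of its speed; a pose out of reach is approached as far as the arm can. A call with a gripper value outside its range is refused whole. OPENING is the closure, from -1 (fully open) to 1 (shut), so that 0 is half open, set as the call begins (- or left out, the last holds). The fingers move at their own pace and stop on an object; the grip force is fixed at half the most. Time passes only in rows, so rows that repeat a pose let the fingers close. It gives the time, the measured TCP pose, the force and the opening at its end, in the units of the state.
- ctrl.get_obs(): the state, without advancing time (a new reading comes with each control period).
- ctrl.snapshot(name): name is "scene" or "top" or "wrist"; returns a dict with "img" (384x512x3 uint8, blue, green, red), "fx", "fy", "cx", "cy" (pixels), "R" (3x3) and "t" (3): a world point X has camera coordinates R X + t. Camera axes: x right, y down, z forward; pixel columns grow to the right and rows downward; lengths in m; the calibration is good to about 2 mm. A picture is of the moment at which its call begins. There is no depth.
- ctrl.close_job(): hands the job in, once; it reports no verdict.
The state is a dict: "clock": time; "joint_pos": joint angles; "qvel": joint speeds; "tau": joint torques, N m; "tool_pos": TCP position; "orientation": TCP orientation; "force": force on the tool from outside, world axes, zero at the start; "moment": the same for the moment, N m; "opening": finger opening in m.
Only numpy, scipy, OpenCV 4.12 (cv2) and the standard library are available. Lean on these libraries where they do the work, as an engineer would, in place of code of your own. Each camera call takes 0.05 s, during which the arm holds its last target.

## Working session

There is one attempt and no reset: what is moved stays moved. The work goes in short steps, Python scripts to look and compute and a shell command to move; the robot and the scene stay as the last step left them, time stands still between calls to the robot, and variables do not carry over. Pictures are saved under pics/ and viewed, and the job is handed in when it is done.

```bash
mkdir -p pics; ls; python3 - <<'E'
from plant import ctrl
import cv2
o=ctrl.get_obs();print(o, ctrl.tip_extent)
for n in("scene","top"):
    s=ctrl.snapshot(n);cv2.imwrite(f"pics/{n}1.png",s["img"]);print(n,s["fx"],s["cx"],s["cy"],s["R"],s["t"])
E
```

```text
pics
{'clock': 0.0, 'joint_pos': array([-6.00981686e+01,  2.05913852e+01,  6.33774991e-01, -1.92413117e-02,
       -7.01359839e+01, -1.65064405e+01]), 'qvel': array([ 0.03742478, -0.03560702, -0.0843766 ,  0.06167043,  0.04598631,
        0.03204669]), 'tau': array([ 4.10204939e-04, -5.82716310e+01,  2.93055224e+01,  6.99775949e+00,
        6.83968668e-03, -1.55963507e-04]), 'tool_pos': array([ 0.15623612, -0.65619642,  0.242626  ]), 'orientation': array([ 1.79905124e+02, -9.25210710e-03, -1.66611154e+02]), 'force': array([ 0.44489056, -0.19516399, -1.14482877]), 'moment': array([0.0095214 , 0.01088185, 0.00214355]), 'opening': 0.08754721173011189} 0.017
scene 366.15037135347376 258.01555499649237 185.1477899482492 [[-0.87342306  0.48695918  0.00170752]
 [ 0.30751815  0.55428486 -0.77343447]
 [-0.37757747 -0.67501041 -0.63387396]] [ 0.49224311 -0.09925389  1.52452523]
top 414.55660523526933 252.0739768746218 192.6298826755124 [[-0.02784628 -0.9994541   0.01777864]
 [-0.99847866  0.02696353 -0.04809706]
 [ 0.04759143 -0.01909092 -0.99868443]] [0.00587154 0.55900227 1.5199941 ]
```

View pics/scene1.png

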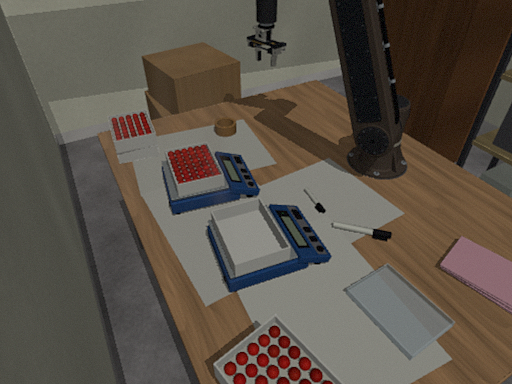

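View pics/top1.png

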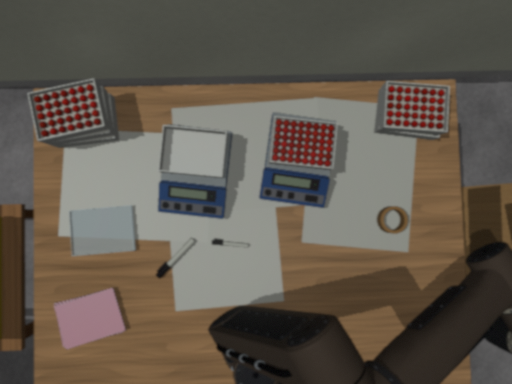

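The top view shows the empty-carton scale at about (195,170) and the cherry scale at about (300,160). Possible tare keys are A's at about (213,211) and B's at about (316,200). I'll check a close crop.

```bash
cat > h.py <<'E'
import numpy as np
def ray(s,u,v,z):
    R=np.array(s["R"]);t=np.array(s["t"]);C=-R.T@t
    d=R.T@np.array([(u-s["cx"])/s["fx"],(v-s["cy"])/s["fy"],1]);return C+d*(z-C[2])/d[2]
def proj(s,X):
    c=np.array(s["R"])@X+np.array(s["t"]);return s["fx"]*c[0]/c[2]+s["cx"],s["fy"]*c[1]/c[2]+s["cy"]
E
python3 - <<'E'
from plant import ctrl
import cv2
from h import *
a=cv2.imread("pics/top1.png")[115:225,145:245]
cv2.imwrite("pics/topc.png",cv2.resize(a,None,fx=5,fy=5,interpolation=2))
a=cv2.imread("pics/scene1.png")[190:290,200:340]
cv2.imwrite("pics/scenec.png",cv2.resize(a,None,fx=5,fy=5,interpolation=2))
E
```

```text
(no output)
```

View pics/topc.png

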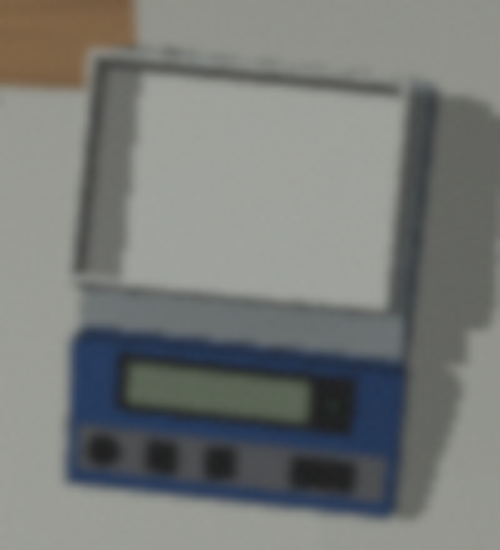

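View pics/scenec.png

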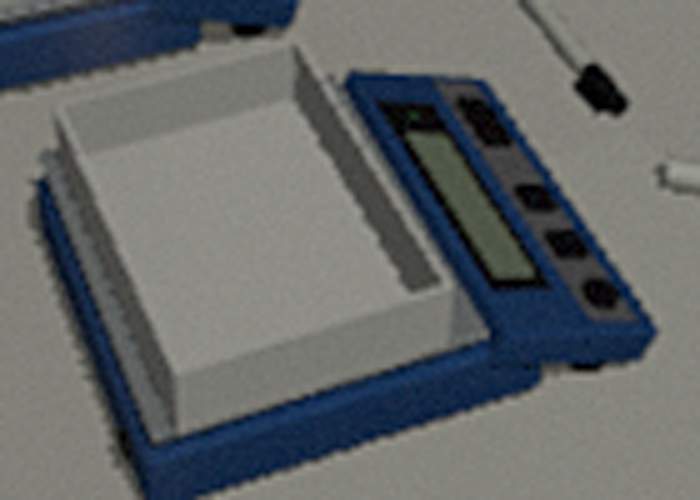

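```bash
python3 - <<'E'
from plant import ctrl
from h import *
from scipy.optimize import least_squares
T=ctrl.snapshot("top");S=ctrl.snapshot("scene")
ys=[.092,.050,.008,-.066]
pt=[(103,451),(162,458),(220,463),(323,474)]; ps=[(601,293),(567,243),(535,198),(487,121)]
f=lambda p,o:((p[0]+.5)/5-.5+o[0],(p[1]+.5)/5-.5+o[1])
pt=[f(p,(145,115)) for p in pt]; ps=[f(p,(200,190)) for p in ps]
print(pt[3],ps[3],ray(T,*pt[3],.056),ray(S,*ps[3],.056))
def W(q,x,y,z):
    c,s=np.cos(q[2]),np.sin(q[2]); return np.array([q[0]+c*x-s*y,q[1]+s*x+c*y,z])
def res(q,cams):
    r=[]
    for s,p in cams:
        for y,u in zip(ys,p): r+=list(np.array(proj(s,W(q,-.130,y,.055)))-u)
    return r
for cams in ([(T,pt)],[(S,ps)],[(T,pt),(S,ps)]):
    r=least_squares(res,[.75,.14,0],args=(cams,));q=r.x
    print(q[:2],np.degrees(q[2]),np.abs(r.fun).max(),W(q,-.13,-.066,.056))
o=ctrl.get_obs();print(o["orientation"],o["tool_pos"])
E
```

```text
(209.2, 209.4) (297.0, 213.8) [0.50094615 0.14658966 0.056     ] [0.50047441 0.14889379 0.056     ]
[0.63845859 0.19521148] -7.477336106763057 0.13130277656725298 [0.50097521 0.14669014 0.056     ]
[0.63850927 0.19340451] -8.455390970874669 0.30630164759372747 [0.50021768 0.147237   0.056     ]
[0.63845275 0.19415823] -8.003922405873077 0.3741254632957407 [0.50052924 0.14690249 0.056     ]
[ 1.79942489e+02 -6.49547945e-03 -1.66606481e+02] [ 0.15630321 -0.65638238  0.24297999]
```

The close crop confirms it. The left-hand scale carries the empty carton, and its wide key is at the right-hand end of the row, at top (209,209) and scene (297,214). The other keys, on A and on the cherry scale B, are ruled out. The tare key is at about (0.5005, 0.147, 0.056), with the scale yawed about -8°. Next I'll work out the moves.

```bash
cat >> h.py <<'E'
from scipy.spatial.transform import Rotation as Ro
YAW=-8.0; A=21.8
def key_frame():
    # tool z = into key; tool y along scale -+y ; tool x = -scale x direction (yaw ~172)
    n=Ro.from_euler('z',YAW,degrees=True).apply([-np.sin(np.radians(A)),0,np.cos(np.radians(A))])
    y=Ro.from_euler('z',YAW,degrees=True).apply([0,1,0])
    z=-n; x=np.cross(y,z); return np.stack([x,y,z],1),n
def delta(o,p,R):
    R0=Ro.from_euler('xyz',o["orientation"],degrees=True)
    d=R0.inv().apply(np.array(p)-o["tool_pos"]); rv=(R0.inv()*Ro.from_matrix(R)).as_rotvec()
    return np.round(d,4),np.round(rv,4)
E
python3 - <<'E'
from plant import ctrl
from h import *
o=ctrl.get_obs();R0=Ro.from_euler('xyz',o["orientation"],degrees=True).as_matrix()
R,n=key_frame();print(R,R0)
print(delta(o,[.5,-.25,.25],R0))
E
```

```text
[[-0.91944987  0.1391731   0.36775371]
 [ 0.12922025  0.99026807 -0.05168441]
 [-0.37136784  0.         -0.92848583]] [[-9.72802079e-01 -2.31637642e-01 -3.42792863e-04]
 [-2.31637868e-01  9.72801622e-01  9.50199410e-04]
 [ 1.13367503e-04  1.00375977e-03 -9.99999490e-01]]
(array([-0.4285,  0.3157, -0.0068]), array([-0.,  0., -0.]))
```

```bash
python3 -m handwheel '[[-0.05,0.037,0,0,0,0],[-0.1,0.074,0,0,0,0],[-0.15,0.11,0,0,0,0],[-0.2,0.147,-0.005,0,0,0],[-0.25,0.184,-0.01,0,0,0],[-0.3,0.22,-0.01,0,0,0],[-0.35,0.257,-0.01,0,0,0],[-0.4,0.295,-0.01,0,0,0]]' 1; python3 - <<'E'
from plant import ctrl
from h import *
o=ctrl.get_obs();print(o["tool_pos"],o["orientation"],o["joint_pos"],o["opening"])
R,n=key_frame();print(delta(o,np.array([.5005,.147,.056])+n*(.017+.09),R))
E
```

```text
clock: 1.2
tool_pos: [0.478, -0.2754, 0.2538]
orientation: [-180.0, 0.0, -166.6]
force: [1.0, -0.7, 0.3]
opening: 0.013
[ 0.47797817 -0.27540547  0.25379384] [-1.79986650e+02  2.76381694e-02 -1.66594864e+02] [-9.60304910e+00  8.53998352e+00 -1.41591975e+01  1.61051239e-03
 -6.72701614e+01 -6.69924399e+01] 0.013049877077192223
(array([-0.0828,  0.4202,  0.0984]), array([ 0.0709, -0.3755,  0.3691]))
```

```bash
python3 -m handwheel '[[-0.01,0.053,0,0.01,-0.047,0.046],[-0.02,0.105,0,0.018,-0.094,0.092],[-0.031,0.158,0,0.027,-0.141,0.138],[-0.041,0.21,0,0.035,-0.188,0.184],[-0.052,0.263,0,0.044,-0.235,0.231],[-0.062,0.315,0,0.053,-0.282,0.277],[-0.072,0.368,0,0.062,-0.33,0.323],[-0.083,0.42,0,0.071,-0.3755,0.369]]'; python3 - <<'E'
from plant import ctrl
from h import *
import cv2
o=ctrl.get_obs();print(o["tool_pos"],o["orientation"],o["joint_pos"],o["opening"],o["force"])
R,n=key_frame();print(delta(o,np.array([.5005,.147,.056])+n*(.017+.06),R))
s=ctrl.snapshot("wrist");cv2.imwrite("pics/w1.png",s["img"])
print(proj(s,np.array([.5005,.147,.056])))
E
```

```text
clock: 2.2
tool_pos: [0.4597, 0.1525, 0.2542]
orientation: [179.8, 21.9, 171.9]
force: [1.7, 0.7, 0.1]
opening: 0.0006
[0.45969385 0.1524614  0.25420028] [179.84841929  21.91771819 171.91276908] [  55.23428068   -9.55880006  -45.71337199   27.12386004  -46.79976635
 -170.83566242] 0.000592575604324307 [1.73281237 0.68936755 0.14476992]
(array([ 0.0356, -0.    ,  0.1222]), array([ 0.0021,  0.0021, -0.0014]))
(np.float64(253.17791599214468), np.float64(136.97764602816275))
```

View pics/w1.png

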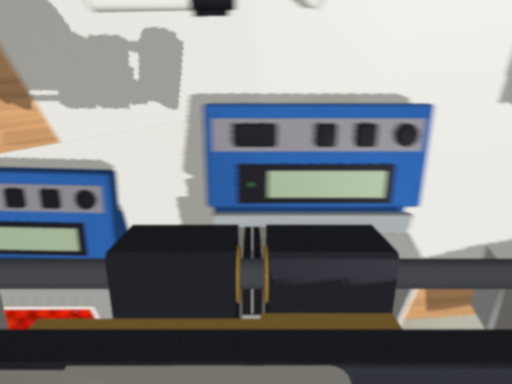

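The wrist view shows scale A's wide key at about (255,135), and the predicted point was (253,137), so they agree to about 2 mm. Joint 6 is close to its limit, so I'll come down in steps.

```bash
python3 -m handwheel '[[0.009,0,0.03,0,0,0],[0.018,0,0.06,0,0,0],[0.027,0,0.09,0,0,0],[0.0355,0,0.12,0,0,0],[0.0355,0,0.12,0,0,0],[0.0355,0,0.12,0,0,0]]'; python3 - <<'E'
from plant import ctrl
from h import *
import cv2
o=ctrl.get_obs();print(o["tool_pos"],o["orientation"],o["joint_pos"],o["opening"],o["force"])
R,n=key_frame();print(delta(o,np.array([.5005,.147,.056])+n*(.017+.01),R))
s=ctrl.snapshot("wrist");cv2.imwrite("pics/w2.png",s["img"])
R0=Ro.from_euler('xyz',o["orientation"],degrees=True).as_matrix()
print(proj(s,np.array([.5005,.147,.056])),[proj(s,o["tool_pos"]+R0@[0,0,.017+k]) for k in(0,.06)])
s=ctrl.snapshot("scene");cv2.imwrite("pics/s2.png",cv2.resize(s["img"][120:300,180:400],None,fx=3,fy=3,interpolation=2))
E
```

```text
clock: 3.0
tool_pos: [0.4818, 0.1398, 0.1459]
orientation: [179.7, 19.5, 172.8]
force: [-0.4, 0.2, 0.9]
opening: 0.0004
[0.48182577 0.1398331  0.14589073] [179.6639361   19.4798753  172.78156544] [  46.52102154    0.1943337   -54.3389436    34.75579966  -27.74797541
 -173.59513721] 0.00040517538652096516 [-0.35903751  0.17550729  0.88641747]
(array([0.0145, 0.0092, 0.0637]), array([ 0.0107, -0.0405,  0.0126]))
(np.float64(266.346343712135), np.float64(184.4027836434776)) [(np.float64(255.223507611032), np.float64(244.16693969349723)), (np.float64(254.28105886719777), np.float64(207.70049078149023))]
```

View pics/w2.png

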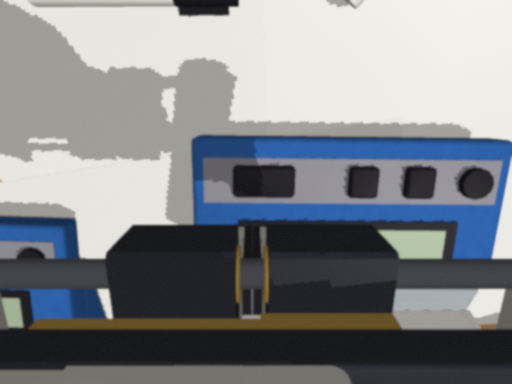

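View pics/s2.png

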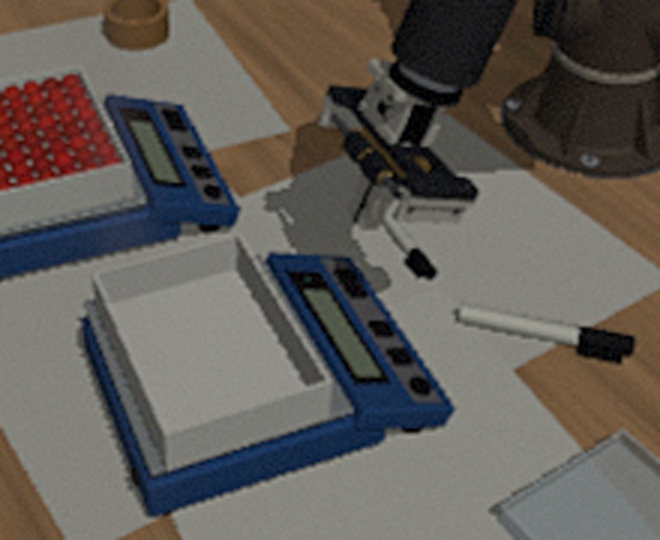

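The inward tilt runs joint 6 into its limit. A 10° tilt will do instead. I'll still press along the key's own normal, with the tip edge biased to land near the key centre.

```bash
cat >> h.py <<'E'
def pose(h,tilt=10,down=.006,K=(.5005,.147,.056)):
    n=Ro.from_euler('z',YAW,degrees=True).apply([-np.sin(np.radians(A)),0,np.cos(np.radians(A))])
    up=Ro.from_euler('z',YAW,degrees=True).apply([np.cos(np.radians(A)),0,np.sin(np.radians(A))])
    a=np.radians(tilt);z=Ro.from_euler('z',YAW,degrees=True).apply([np.sin(a),0,-np.cos(a)])
    y=Ro.from_euler('z',YAW,degrees=True).apply([0,1,0]);x=np.cross(y,z)
    return np.array(K)-up*down+n*h-z*.017, np.stack([x,y,z],1)
E
python3 - <<'E'
from plant import ctrl
from h import *
o=ctrl.get_obs();p,R=pose(.05);print(p,o["tool_pos"],delta(o,p,R))
E
```

```text
[0.47367233 0.15077038 0.11693782] [0.48187367 0.14030035 0.14629388] (array([0.0187, 0.0092, 0.0246]), array([0.0106, 0.166 , 0.014 ]))
```

```bash
python3 -m handwheel '[[0,0,0,0.004,0.055,0.005],[0,0.003,0,0.008,0.11,0.01],[0,0.006,0,0.01,0.166,0.014],[0.009,0.009,0.012,0.01,0.166,0.014],[0.0185,0.009,0.0245,0.01,0.166,0.014],[0.0185,0.009,0.0245,0.01,0.166,0.014]]'; python3 - <<'E'
from plant import ctrl
from h import *
import cv2
o=ctrl.get_obs();print(o["tool_pos"],o["orientation"],o["joint_pos"],o["force"])
for h in(.05,.02):
    p,R=pose(h);print(delta(o,p,R))
s=ctrl.snapshot("wrist");cv2.imwrite("pics/w3.png",s["img"]);print(proj(s,np.array([.5005,.147,.056])))
E
```

```text
clock: 3.85
tool_pos: [0.4728, 0.15, 0.1159]
orientation: [-179.9, 9.9, 172.1]
force: [-0.0, 0.3, 0.3]
opening: 0.0005
[0.47281708 0.14996051 0.115938  ] [-179.91953937    9.89248204  172.05126732] [  46.07466877    6.31968199  -43.68615204   14.10199013  -35.02983146
 -155.24783085] [-0.04197974  0.34504601  0.29692781]
(array([-0.0009,  0.0009, -0.0009]), array([-0.0012, -0.0019,  0.0009]))
(array([-0.0071,  0.001 ,  0.0285]), array([-0.0012, -0.0019,  0.0009]))
(np.float64(255.7822045181193), np.float64(237.83947543434783))
```

View pics/w3.png

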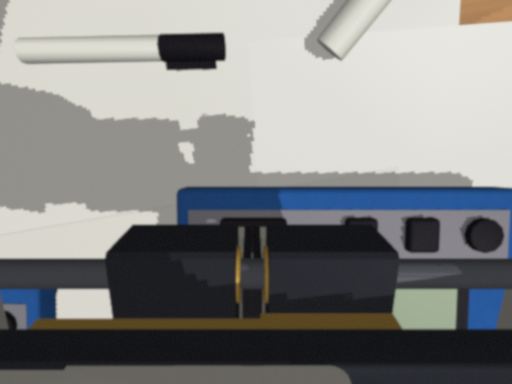

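The wrist view shows the tare key spanning u≈220–287, lined up with the closed fingers at u≈252. I'll go down to 20 mm above it.

```bash
python3 -m handwheel '[[-0.0025,0,0.01,0,0,0],[-0.005,0,0.02,0,0,0],[-0.0071,0.001,0.0285,0,0,0],[-0.0071,0.001,0.0285,0,0,0]]'; python3 - <<'E'
from plant import ctrl
from h import *
import cv2
o=ctrl.get_obs();print(o["tool_pos"],o["orientation"],o["joint_pos"],o["force"])
for h in(.02,.004,0,-.004):
    p,R=pose(h);print(delta(o,p,R))
s=ctrl.snapshot("scene");cv2.imwrite("pics/s3.png",cv2.resize(s["img"][150:270,230:370],None,fx=5,fy=5,interpolation=2))
E
```

```text
clock: 4.4
tool_pos: [0.4853, 0.1488, 0.0882]
orientation: [-179.9, 9.9, 172.0]
force: [-0.1, 0.1, -0.2]
opening: 0.0003
[0.48534083 0.14878563 0.08815666] [-179.86293294    9.85877486  171.98728794] [  44.51787512    9.80829713  -44.78860524   15.73727248  -30.42421692
 -155.7906019 ] [-0.10385012  0.11906786 -0.20554171]
(array([ 0.0005,  0.0003, -0.001 ]), array([-0.0024, -0.0025, -0.0002]))
(array([-0.0028,  0.0004,  0.0146]), array([-0.0024, -0.0025, -0.0002]))
(array([-0.0036,  0.0004,  0.0185]), array([-0.0024, -0.0025, -0.0002]))
(array([-0.0044,  0.0004,  0.0224]), array([-0.0024, -0.0025, -0.0002]))
```

View pics/s3.png

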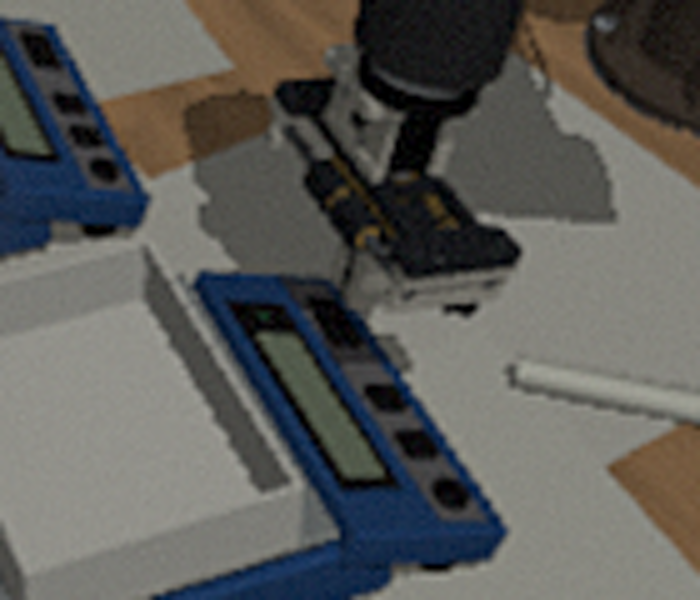

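```bash
python3 -m handwheel '[[-0.0014,0,0.007,0,0,0],[-0.0022,0,0.011,0,0,0],[-0.0026,0,0.013,0,0,0],[-0.0026,0,0.013,0,0,0]]'; python3 - <<'E'
from plant import ctrl
from h import *
import cv2
o=ctrl.get_obs();print(o["tool_pos"],o["orientation"],o["joint_pos"],o["force"])
for h in(.004,0,-.004):
    p,R=pose(h);print(delta(o,p,R))
s=ctrl.snapshot("scene");cv2.imwrite("pics/s4.png",cv2.resize(s["img"][150:270,230:370],None,fx=5,fy=5,interpolation=2))
tip=o["tool_pos"]+Ro.from_euler('xyz',o["orientation"],degrees=True).apply([0,0,.017]);u=proj(s,tip);print(tip,(u[0]-230)*5,(u[1]-150)*5)
E
```

```text
clock: 4.95
tool_pos: [0.4902, 0.1486, 0.0766]
orientation: [-179.9, 9.9, 172.0]
force: [-1.1, 0.5, -0.2]
opening: 0.0004
[0.49015641 0.1485501  0.0766358 ] [-179.93812249    9.91450334  172.00282967] [  43.90709108   11.20106473  -45.38389527   16.67763608  -28.325039
 -156.2651961 ] [-1.06386648  0.53148785 -0.15769556]
(array([-0.    , -0.0001,  0.0024]), array([-0.0011, -0.0015,  0.    ]))
(array([-0.0009, -0.0001,  0.0064]), array([-0.0011, -0.0015,  0.    ]))
(array([-0.0017, -0.0001,  0.0103]), array([-0.0011, -0.0015,  0.    ]))
[0.49305242 0.1481247  0.05988969] 344.1865058906973 310.17865671921584
```

View pics/s4.png

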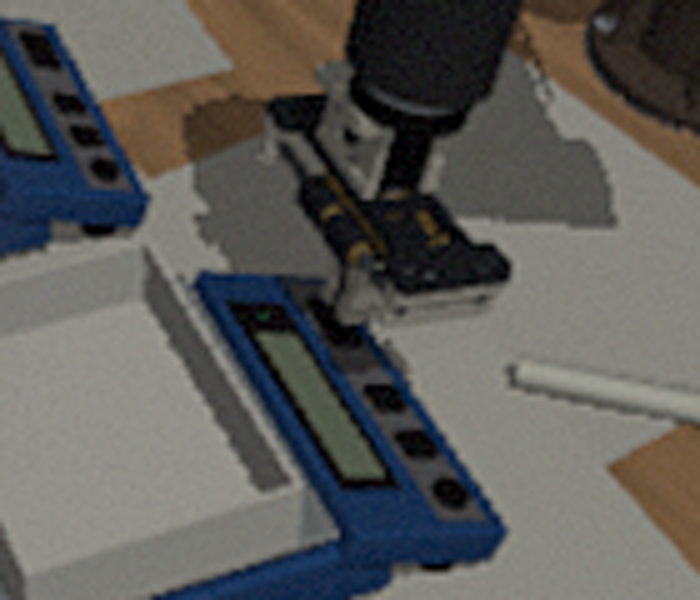

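```bash
python3 -m handwheel '[[-0.0004,0,0.002,0,0,0],[-0.0008,0,0.004,0,0,0],[-0.0008,0,0.004,0,0,0]]';python3 -m handwheel '[[-0.0002,0,0.001,0,0,0],[-0.0004,0,0.002,0,0,0],[-0.0004,0,0.002,0,0,0]]'; python3 - <<'E'
from plant import ctrl
from h import *
o=ctrl.get_obs();print(o["tool_pos"],o["force"],delta(o,*pose(0)))
E
```

```text
clock: 5.38
tool_pos: [0.4918, 0.1485, 0.073]
orientation: [-180.0, 9.9, 172.0]
force: [-1.0, -0.2, 1.2]
opening: 0.0003
clock: 5.75
tool_pos: [0.4925, 0.1484, 0.0712]
orientation: [-180.0, 9.9, 172.0]
force: [-0.8, 0.2, 2.7]
opening: 0.0006
[0.49250099 0.14841253 0.07118216] [-0.83443304  0.22189918  2.69424127] (array([ 0.0005, -0.0003,  0.0006]), array([-0.0006, -0.0011,  0.0001]))
```

```bash
python3 -m handwheel '[[-0.0002,0,0.001,0,0,0],[-0.0004,0,0.002,0,0,0],[-0.0004,0,0.002,0,0,0]]'; python3 -m handwheel '[[-0.0002,0,0.001,0,0,0],[-0.0002,0,0.001,0,0,0],[-0.0002,0,0.001,0,0,0]]'
```

```text
clock: 6.12
tool_pos: [0.4932, 0.1483, 0.0692]
orientation: [-180.0, 9.9, 172.0]
force: [-1.6, 0.7, 4.4]
opening: 0.0003
clock: 6.5
tool_pos: [0.4936, 0.1482, 0.0684]
orientation: [-180.0, 9.9, 172.0]
force: [-2.8, 0.7, 6.2]
opening: 0.0005
```

```bash
python3 -m handwheel '[[-0.0001,0,0.0005,0,0,0],[-0.0001,0,0.0005,0,0,0],[-0.0001,0,0.0005,0,0,0]]'; python3 - <<'E'
from plant import ctrl
import cv2
f=[]
for i in range(4):
    s=ctrl.snapshot("scene");f.append(ctrl.get_obs()["force"])
print(f);cv2.imwrite("pics/s5.png",cv2.resize(s["img"][150:270,230:370],None,fx=5,fy=5,interpolation=2))
E
```

```text
clock: 6.88
tool_pos: [0.4937, 0.1483, 0.0682]
orientation: [-180.0, 10.0, 172.0]
force: [-5.3, 0.6, 10.6]
opening: 0.0003
[array([-5.00180847,  0.45916558, 10.93003155]), array([-5.25766231,  0.74714678, 10.17632233]), array([-4.89724815,  1.5604401 , 10.57705957]), array([-5.224074  ,  1.38962528, 11.51167445])]
```

View pics/s5.png

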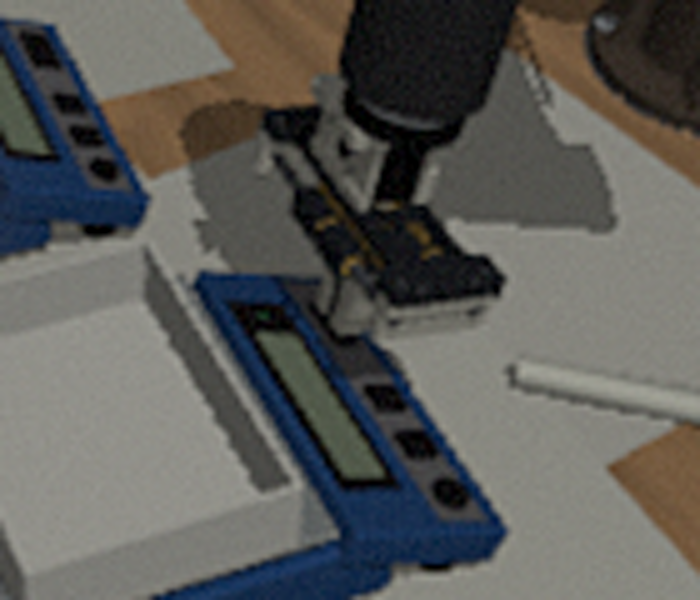

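The force rose sharply to about 12 N along the key's normal, so the key is on its stop. That is under the 30 N limit. The picture shows the fingers on the key at about (345,320). Now I'll draw back.

```bash
python3 -m handwheel '[[0.001,0,-0.005,0,0,0],[0.003,0,-0.015,0,0,0],[0.006,0,-0.03,0,0,0],[0.002,0,-0.06,0,0,0],[-0.005,0,-0.09,0,0,0],[-0.01,0,-0.12,0,0,0],[-0.015,0,-0.15,0,0,0],[-0.02,0,-0.18,0,0,0]]';  python3 -m handwheel '[[0,0,0,0,0,0],[0,0,0,0,0,0],[0,0,0,0,0,0],[0,0,0,0,0,0]]'; python3 - <<'E'
from plant import ctrl
from h import *
import cv2
o=ctrl.get_obs();tip=o["tool_pos"]+Ro.from_euler('xyz',o["orientation"],degrees=True).apply([0,0,.017])
print(np.linalg.norm(tip-[.5005,.147,.056]),o["force"],np.abs(o["qvel"]).max())
for n in("scene","top"):
    s=ctrl.snapshot(n);cv2.imwrite(f"pics/{n}9.png",s["img"])
cv2.imwrite("pics/sc9.png",cv2.resize(cv2.imread("pics/scene9.png")[130:290,160:400],None,fx=3,fy=3,interpolation=2))
E
```

```text
clock: 8.07
tool_pos: [0.4818, 0.1496, 0.2496]
orientation: [-180.0, 9.9, 172.0]
force: [0.8, -1.0, -0.2]
opening: 0.0005
clock: 8.57
tool_pos: [0.4821, 0.1496, 0.2477]
orientation: [-179.9, 9.9, 172.0]
force: [-0.2, 0.4, 0.4]
opening: 0.0005
0.1756703774776806 [-0.16316762  0.42820022  0.37526036] 0.32790668669213807
```

View pics/sc9.png

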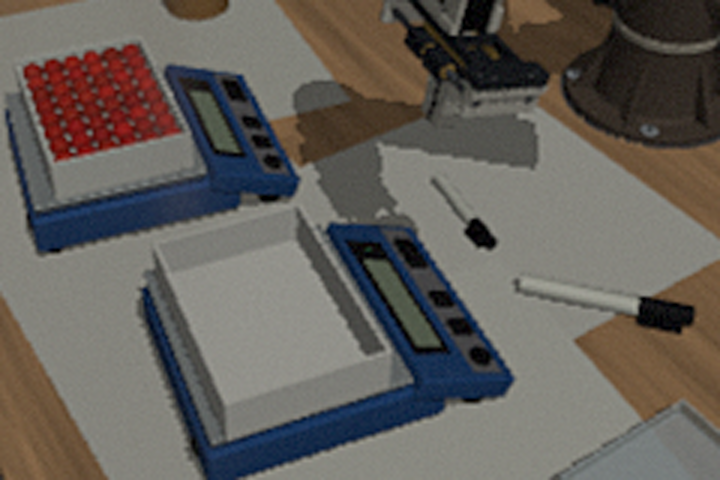

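View pics/top9.png

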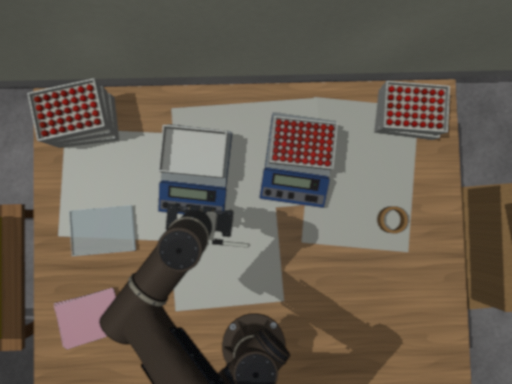

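The key is back up (crop (410,252)), nothing else has moved, and the fingertips are 17.6 cm clear of the key.

```bash
python3 -c "
from plant import ctrl
ctrl.close_job();print(ctrl.get_obs()['clock'])"
```

```text
the job is handed in; nothing more can be done
the job is handed in; nothing more can be done
```

I pressed the tare key on the scale with the empty carton, using the closed fingertips, until it reached its stop. I then let it spring back, drew the hand away and handed the job in.

- **Press:** the force rose steadily to about 6 N, then sharply to about 12 N along the key's normal. That is the hard stop, well under the 30 N limit. I had no direct reading of the key's travel, so "fully down" is judged from the force and the hand's position.
- **After the press:** the fingertips are 17.6 cm from the key and the force reads close to zero. The pictures show the key up. Both cartons, the lid, the tape and the markers are where they were.
- **Time:** about 8.7 s of the 32 s allowed.
- **What went wrong:** my first approach, tilted square to the key, ran joint 6 right up to its range limit at -173.6° (limit -173.66°). It stayed just inside the range. I switched to a 10° tilt and pressed along the key's normal, so an edge of the fingertips probably did the pressing rather than their full face.

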